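# Unlock the portable gas cooker, refit its knob and hold it pressed in

## Robot

A 6-joint arm with a two-finger parallel gripper is mounted at the origin on a cart in front of the work surface, level with it; the furniture and walls round the work are solid. World frame = base frame: x ahead of the robot, y to its left, z up, the work surface at z = 0. Lengths are in m, angles in rad, forces in N, time in s.
With the tool pointing down it reaches from about 0.3 to 0.95 m from the base axis. Payload 3.1 kg.
Tool frame: the origin (TCP) lies midway between the tips of the shut fingers; the grasp point (between the pads) lies 19 mm behind it; z points along the fingers, x is the direction in which the jaws open and shut, and the axes are right-handed (so a half turn about z gives the same grasp; the last joint's range is limited). The gripper opens to 85 mm and grips with 20 to 120 N. Pads are 22 mm wide; open, the fingers measure 114 mm over their backs; the gripper's body (76 mm by 85 mm) begins 54 mm behind the grasp point. The pads swing forward as they close: fully open they stand 13 mm farther back than shut.
Start: joints at [-1.197, 0.308, 1.634, -0, 1.2, -0.07], TCP at [0.268, -0.564, 0.231] pointing down, gripper open.
Joint ranges: [-3.06, 3.06], [-0.79, 1.96], [0.05, 2.63], [-1.19, 4.34], [0.05, 2.64], [-2.94, 2.94]. Speed limits (rad/s): [2.79, 2.79, 3.14, 3.14, 3.14, 3.14].

## Interface

Orientations are given as a unit quaternion [x, y, z, w].
In Python, from plant import telemetry, viewer, job_done gives the robot as it stands.
- The arm moves only by the shell command python3 -m inch 'ROWS'. ROWS is text: rows parted by semicolons, each of 5 numbers parted by spaces: the shift along the tool's x, y, z in mm, then the turn about the tool's z in rad, then the opening, from 0 (shut) to 1 (fully open). A call has 1 to 20 rows; each row is the pose to reach, as a shift and turn from the pose commanded when the call began, along the tool's axes at that moment; what a row does not reach only later rows make up. A row lasts 1/10 s, in which the tool goes at most 50 mm and 8.59 degrees, less where a joint would pass 70% of its speed; a pose out of reach is approached as far as the arm can. A call with a gripper value outside its range is refused whole. The fingers move at their own pace and stop on an object; the grip force is fixed at half the most. Time passes only in rows, so rows that repeat a pose let the fingers close. It gives the time, the measured TCP pose, the force and the opening at its end, in the units of the state.
- telemetry.observe(): the state, without advancing time (a new reading comes with each control period).
- viewer.get_image(name): name is "scene" or "top" or "wrist"; returns a dict with "image" (480x640x3 uint8, red, green, blue), "intrinsics" (3x3 intrinsics, pixels), "R" (3x3) and "t" (3): a world point X has camera coordinates R X + t. Camera axes: x right, y down, z forward; pixel columns grow to the right and rows downward; lengths in m; the calibration is good to about 2 mm. The wrist camera is an equidistant fisheye: a pixel r from the principal point sees the ray r / f radians off the axis. A picture is of the moment at which its call begins. There is no depth.
- job_done(): hands the job in, once; it reports no verdict.
The state is a dict: "t": time; "joints": joint angles; "qvel": joint speeds; "effort": joint torques, N m; "tcp_pos": TCP position; "eef_rot": TCP orientation; "force": force on the tool from outside, world axes, zero at the start; "ft_torque": the same for the moment, N m; "width": opening from 0.0 (shut) to 1.0 (fully open).
Only numpy, scipy, OpenCV 4.12 (cv2) and the standard library are available. Lean on these libraries where they do the work, as an engineer would, in place of code of your own. Each camera call takes 0.05 s, during which the arm holds its last target.

## Task

The knob of the portable gas cooker has come off. Slide the grey shutter that covers the valve shaft all the way to its end stop, then turn the knob so that the flat in its socket matches the flat of the shaft and push it fully onto the shaft. Press the knob with the shaft down to the bottom of its travel, as for lighting, and finish while still holding it pressed down; leave the other things where they stand.

Things in the scene. Friction and masses are not known exactly. Their poses are not given: they have to be found in the camera images.
- cooker: portable one-ring gas cooker, fixed, white body 260 (x) x 200 (y) mm. Origin under its centre at worktop height; x to its back (ring and trivet there, highest point 91 mm), y to its left seen from the robot. Its control panel is the front strip, 88 mm deep, top at z = 50 mm. The upright valve shaft stands on the panel at x = -86, y = +45 mm.
- lock (a joint): slide of the shutter, m: 0 = centred over the shaft, grows as the shutter slides along the cooker's -y (to the right); end stop at 0.070. It stays where it is left; about 2 N of friction. It starts covering the shaft (0 to 0.012).
- lock_grip (a point): centre of the top of the shutter's finger grip, z = 101 mm; axes as the cooker's. The shutter is a grey hood 50 (x) x 36 (y) x 29 mm high on the panel, open towards the cooker's +y; on it stands the grip, a block 30 (x) x 12 (y) x 22 mm high. It moves only along the cooker's y.
- shaft_tip (a point): centre of the top end of the steel D-shaft, on its axis, z = 72 mm unpressed; z up. Shaft 16 mm across, flat 2 mm from the axis facing this frame's -x; top 2 mm chamfered. Stiff; turned up to 0.5 rad either way from the cooker's axes; under the shutter at first. The knob is fully on when its axes match this frame's and its origin lies 15 mm below this point.
- shaft (a joint): how far the shaft is pressed down, m: 0 = up, 0.005 = bottom stop. A spring pushes it up with about 4 N at the top and 9 N at the bottom.
- knob: loose black knob, 40 to 85 g, upright, socket down; z up. Origin: centre of underside. Round skirt 41 mm across, 19.5 mm high; on it a bar grip 10 mm wide (y), 34 mm long (x), top 43 mm above the underside. D-shaped blind socket 17.6 mm across, 15 mm deep, 0.8 mm clearance, its flat 2.8 mm from the axis towards -x. Pressed fully down, its underside is 2 mm over the panel.
- knob_nose (a point): low pointed tip of the knob's nose, 27 mm along the knob's -x from its axis, 23 mm above its underside: the -x end of the bar tapers to it. The flat of the socket lies under the nose, so the nose must point where the flat of the shaft faces; turned wrong, the knob stands on the shaft or jams.
- timer: kitchen timer with a round dial, 63 mm across, 44 mm high; origin centre of underside. Leave alone; it may stand on either side of the knob.
- mug: small white mug, 62 x 92 x 51 mm; origin under its middle. Leave alone.
- spice_jar: spice jar with a black lid, 41 mm across, 105 mm high; origin centre of underside. Leave alone.
- tin: food tin, 57 mm across, 72 mm high; origin centre of underside. Leave alone.
- teaspoon: teaspoon lying flat, 130 mm long; origin under its middle. Leave alone.
- packet: flat packet lying on the worktop, 57 x 150 x 12 mm; origin under its middle. Leave alone.

How it is judged:
By the outcome, as a careful person would: the job done as asked, in the order asked, and still so for the second after the job is handed in, while the arm keeps its last pose, push and grip.
It also fails if it takes over 50 s, if anything falls off the work surface, if the arm or the gripper's body presses on something with over 40 N, if the wrist force passes 120 N, or if a joint passes its speed limit or range.

## Working session

There is one attempt and no reset: what is moved stays moved. The work goes in short steps, Python scripts to look and compute and a shell command to move; the robot and the scene stay as the last step left them, time stands still between calls to the robot, and variables do not carry over. Pictures are saved under pics/ and viewed, and the job is handed in when it is done.

```bash
ls; mkdir -p pics; python3 - <<'E'
from plant import telemetry, viewer
import cv2
print(telemetry.observe())
for n in ["scene","top","wrist"]:
    d=viewer.get_image(n); cv2.imwrite(f"pics/{n}0.png",d["image"][:,:,::-1]); print(n,d["intrinsics"],d["R"],d["t"])
E
```

```text
pics
{'t': 0.0, 'joints': array([-1.19671755e+00,  3.08974756e-01,  1.63520124e+00,  4.37625234e-05,
        1.19966498e+00, -6.96827577e-02]), 'qvel': array([-6.41400816e-04,  9.36175553e-05,  1.20699229e-03,  1.64748271e-04,
       -6.74247005e-04,  1.42554116e-03]), 'effort': array([ 1.98328557e-04, -4.15257025e+01, -2.76666534e+01, -1.20678833e-04,
        1.02943688e-02,  1.34563072e-05]), 'tcp_pos': array([ 0.26803578, -0.56370603,  0.23005889]), 'eef_rot': array([ 8.45376695e-01, -5.34169430e-01, -8.94170180e-04, -6.81629842e-04]), 'force': array([-0.36128783,  0.30973521,  0.46004449]), 'ft_torque': array([0.00284771, 0.01841075, 0.00897821]), 'width': 1.002892496175235}
scene [[484.77821452   0.         311.7391869 ]
 [  0.         484.77821452 233.47189232]
 [  0.           0.           1.        ]] [[-0.55604569 -0.83114622 -0.0030243 ]
 [-0.56596448  0.38129602 -0.7309566 ]
 [ 0.60868498 -0.40473362 -0.68241724]] [0.25200138 0.38674688 0.98816702]
top [[524.4889941    0.         320.11526984]
 [  0.         524.4889941  235.64457825]
 [  0.           0.           1.        ]] [[-0.00446094 -0.999552   -0.02959572]
 [-0.99923478  0.00560568 -0.03870956]
 [ 0.03885813  0.02940039 -0.99881213]] [-0.03109389  0.5262874   1.20373045]
wrist [[371.64829954   0.         317.26922328]
 [  0.         371.64829954 240.40398309]
 [  0.           0.           1.        ]] [[ 0.42905021 -0.90327623 -0.00282217]
 [-0.87176693 -0.41489753  0.26054262]
 [-0.23651287 -0.10932559 -0.96545822]] [-0.62309704 -0.03371411  0.37946849]
```

View pics/top0.png

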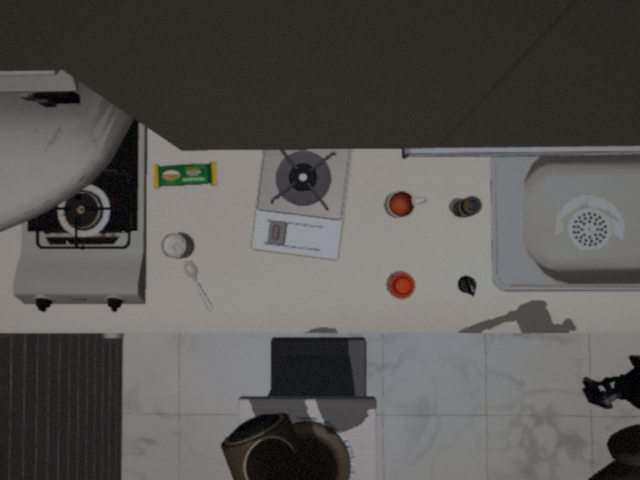

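View pics/scene0.png

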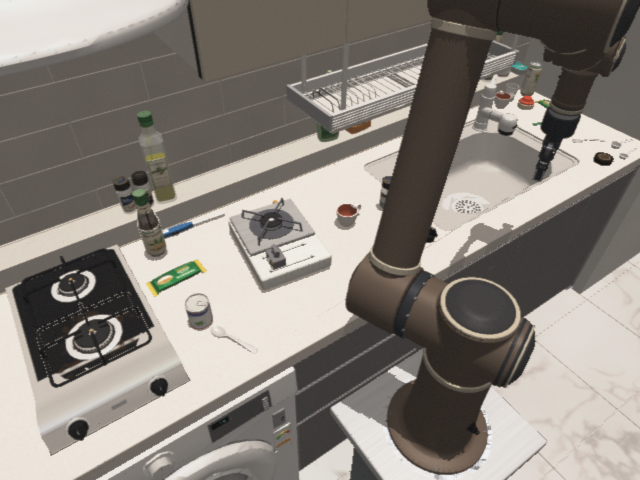

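View pics/wrist0.png

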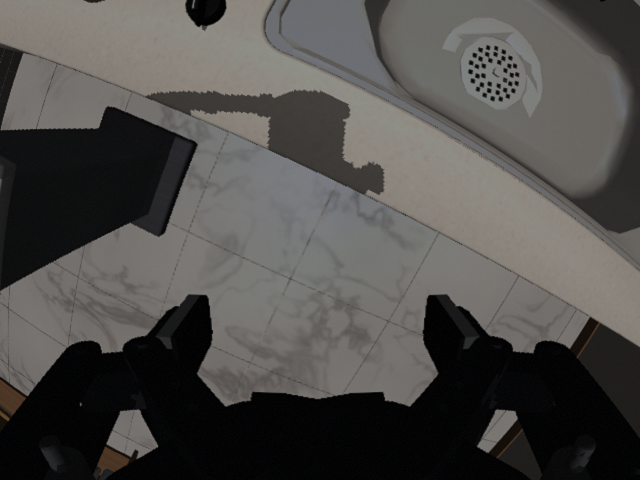

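The top view shows the cooker around (300,200), the shutter at (276,233), the knob at (467,285), and the timer at (402,285). Next I'll enlarge the parts that matter.

```bash
cat > h.py <<'E'
import numpy as np, cv2
from plant import telemetry, viewer
from scipy.spatial.transform import Rotation as Rot
def cast(d,u,v,z):
    K,R,t=np.array(d["intrinsics"]),np.array(d["R"]),np.array(d["t"])
    x=(u-K[0,2])/K[0,0]; y=(v-K[1,2])/K[1,1]
    if d.get("fish"):
        r=np.hypot(x,y); s=np.sinc(r/np.pi) # sin r / r
        ray=np.array([x*s,y*s,np.cos(r)])
    else: ray=np.array([x,y,1.])
    C=-R.T@t; w=R.T@ray
    return C+w*(z-C[2])/w[2]
def proj(d,X):
    K,R,t=np.array(d["intrinsics"]),np.array(d["R"]),np.array(d["t"])
    c=R@np.array(X)+t
    if d.get("fish"):
        n=np.hypot(c[0],c[1]); th=np.arctan2(n,c[2]); return K[0,2]+K[0,0]*th*c[0]/n, K[1,2]+K[1,1]*th*c[1]/n
    p=K@c; return p[:2]/p[2]
def get(n):
    d=viewer.get_image(n); d["fish"]=n=="wrist"; return d
def save(d,name,crop=None,k=1):
    im=d["image"][:,:,::-1]
    if crop: x0,y0,x1,y1=crop; im=im[y0:y1,x0:x1]
    im=cv2.resize(im,None,fx=k,fy=k,interpolation=cv2.INTER_CUBIC)
    im=np.clip(im.astype(float)*1.3,0,255).astype(np.uint8)
    cv2.imwrite(f"pics/{name}.png",im)
def totool(dxyz):
    s=telemetry.observe(); return Rot.from_quat(s["eef_rot"]).inv().apply(dxyz)*1000
def yaw(): # world direction of tool x
    s=telemetry.observe(); a=Rot.from_quat(s["eef_rot"]).apply([1,0,0]); return np.arctan2(a[1],a[0])
E
python3 - <<'E'
from h import *
d=get("top"); save(d,"topA",(240,140,360,265),4.7); save(d,"topB",(380,180,500,305),4.7)
im=d["image"].astype(int)
# knob dark blob
m=(im.max(2)<60)[270:300,450:485].astype(np.uint8)
n,l,s,c=cv2.connectedComponentsWithStats(m); print(s[1:],c[1:]+[450,270])
for z in (0,.02,.043): print(cast(d,467,285,z))
for u,v in [(402,285),(402,203)]: print(cast(d,u,v,.044))
E
```

```text
[[  9   6  17  19 219]] [[466.44748858 284.42465753]]
[ 0.41077132 -0.37161158  0.        ]
[ 0.41188775 -0.36666473  0.02      ]
[ 0.41317164 -0.36097586  0.043     ]
[ 0.41363456 -0.21692079  0.044     ]
[ 0.59704352 -0.21884368  0.044     ]
```

View pics/topA.png

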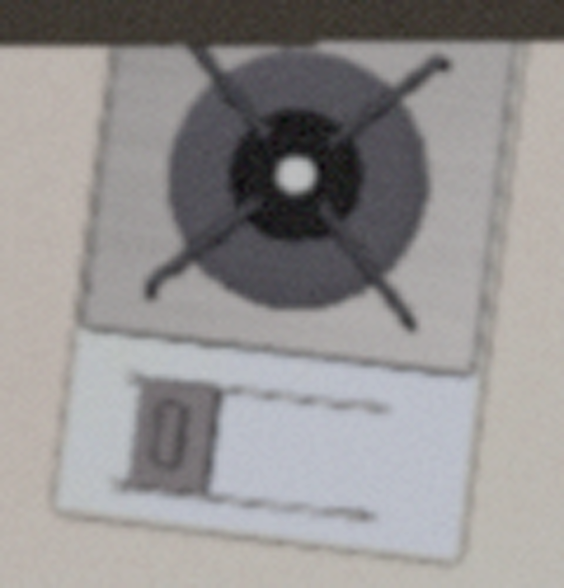

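View pics/topB.png

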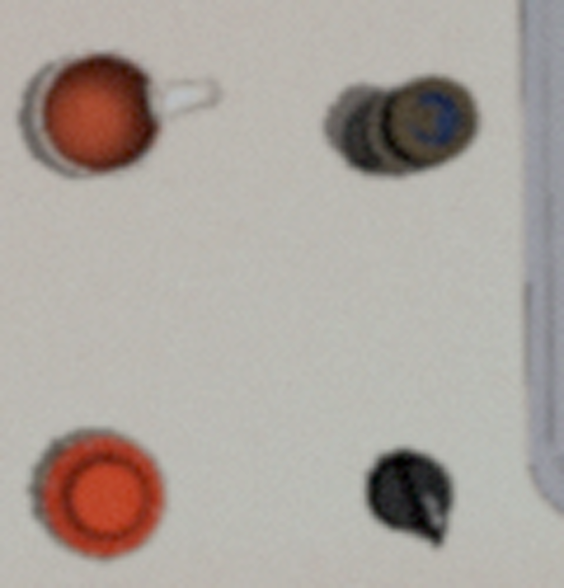

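```bash
python3 - <<'E'
from h import *
d=get("top")
A=lambda u,v,z:cast(d,240+(u-.0)/4.7,140+v/4.7,z)
B=lambda u,v,z:cast(d,380+u/4.7,180+v/4.7,z)
FL=A(54,513,.05);FR=A(461,561,.05);BL=A(80,327,.05);BR=A(474,374,.05)
print(FL,FR,BL,BR,"w",np.linalg.norm(FL-FR),"d",np.linalg.norm(FL-BL))
yv=(FL-FR)[:2];yv/=np.linalg.norm(yv);xv=np.array([yv[1],-yv[0]]);yw=np.arctan2(xv[1],xv[0]);print("cooker yaw",yw)
mid=(FL+FR)[:2]/2; O=mid+.13*xv; print("O",O)
O2=(BL+BR)[:2]/2+.042*xv;print("O via back", O2, np.arctan2(*( (BL-BR)[:2]*[-1,1])))
sh=O-.086*xv+.045*yv;print("shaft",sh)
g=A(171,434,.101);r=g[:2]-O;print("grip",g,"local",r@xv,r@yv)
k=B(409,491,.012);n=B(439,545,.023);print("knob",k,"nose",n,n-k,np.linalg.norm((n-k)[:2]),"dir",np.arctan2(*(n-k)[[1,0]]))
print("tool yaw",yaw(),telemetry.observe()["tcp_pos"])
E
```

```text
[0.49510608 0.11921272 0.05      ] [ 0.47139072 -0.07479297  0.05      ] [0.58403141 0.10677295 0.05      ] [ 0.56026909 -0.08149086  0.05      ] w 0.19544980293357414 d 0.08979121754201784
cooker yaw -0.12163707111549621
O [0.61228787 0.00643602]
O via back [0.61383993 0.00754487] -0.12555427690347248
shaft [0.53238348 0.06153854]
grip [0.53019328 0.05739253 0.101     ] local -0.08767095076356551 0.04061886894049104
knob [ 0.41265137 -0.36871008  0.012     ] nose [ 0.3873379  -0.37989965  0.023     ] [-0.02531347 -0.01118957  0.011     ] 0.027676311404308127 dir -2.7253778883086466
tool yaw -1.1269770425818824 [ 0.26820153 -0.56410953  0.2306597 ]
```

```bash
python3 - <<'E'
from h import *
p=telemetry.observe()["tcp_pos"]
print(totool(np.array([.531,.0575,.20])-p), yaw()-(-1.693))
E
```

```text
[-448.50826987 -504.24951365   31.2124348 ] 0.5660229574181177
```

```bash
python3 -m inch '-31 -35 2 0 1; -62 -70 4 0.05 1; -95 -107 6 0.1 1; -128 -144 9 0.15 1; -161 -181 11 0.2 1; -194 -218 13 0.25 1; -227 -255 15 0.3 1; -260 -292 18 0.35 1; -293 -329 20 0.4 1; -326 -366 22 0.45 1; -359 -403 25 0.5 1; -392 -440 27 0.55 1; -425 -477 29 0.566 1; -448 -504 31 0.566 1; -448 -504 31 0.566 1; -448 -504 31 0.566 1; -448 -504 31 0.566 1; -448 -504 31 0.566 1'
python3 - <<'E'
from h import *
d=get("wrist"); save(d,"w1",None,1.2)
p=telemetry.observe()["tcp_pos"];print(p,yaw(),totool(np.array([.531,.0575,.086])-p))
print(proj(d,[.531,.0575,.101]),proj(d,p))
E
```

```text
t: 2.05
tcp_pos: [0.5307, 0.0553, 0.2002]
eef_rot: [-0.662, 0.75, 0.0, -0.0]
force: [-0.2, -0.2, 0.8]
width: 1.004
[0.53079408 0.05530553 0.20033022] -1.6948954393547253 [-2.22735924e+00  5.36085659e-02  1.14329754e+02]
(np.float64(314.86776841782944), np.float64(240.73409625385924)) (np.float64(318.56304659697685), np.float64(302.3129945556688))
```

View pics/w1.png

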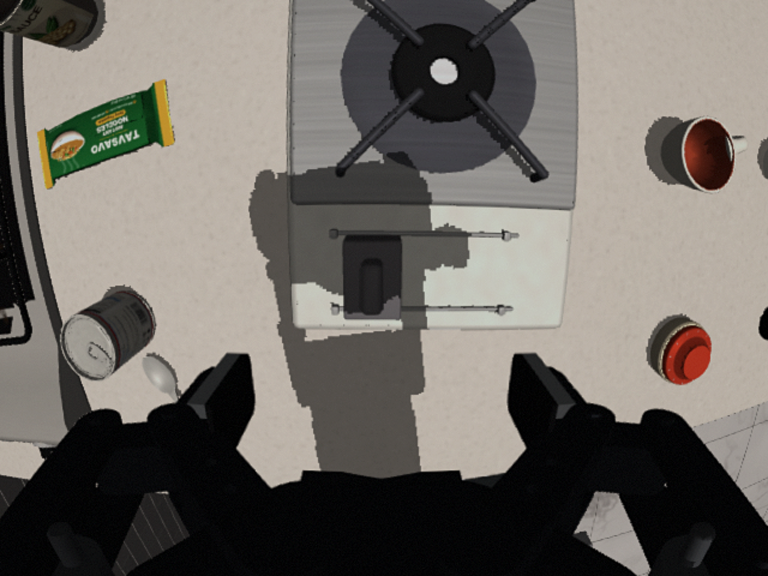

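```bash
python3 - <<'E'
from h import *
d=get("wrist")
for uv in [(371,264),(371,307),(371,286)]: print(cast(d,uv[0]/1.2,uv[1]/1.2,.101))
p=telemetry.observe()["tcp_pos"]
c=cast(d,371/1.2,286/1.2,.101); c[2]=.086; print(totool(c-p))
E
```

```text
[0.54578275 0.05946817 0.101     ]
[0.52095787 0.06271511 0.101     ]
[0.53323907 0.06110453 0.101     ]
[ -6.0014187   -1.60533709 114.39896538]
```

```bash
python3 -m inch '-4 -1 30 0 1; -4 -1 60 0 1; -4 -1 85 0 1; -4 -1 105 0 1; -4 -1 114 0 1; -4 -1 114 0 1; -4 -1 114 0 1; -4 -1 114 0 0; -4 -1 114 0 0; -4 -1 114 0 0; -4 -1 114 0 0; -4 -1 114 0 0; -4 -1 114 0 0; -4 -1 114 0 0; -4 -1 114 0 0'
```

```text
t: 3.65
tcp_pos: [0.5328, 0.0605, 0.0867]
eef_rot: [-0.663, 0.749, 0.0, 0.0]
force: [-2.1, 0.3, 4.8]
width: 0.122
```

```bash
python3 -m inch '8 0 0 0 0; 18 0 0 0 0; 28 0 0 0 0; 38 0 0 0 0; 48 0 0 0 0; 56 0 0 0 0; 60 0 0 0 0; 62 0 0 0 0; 62 0 0 0 0'; python3 - <<'E'
from h import *
d=get("wrist"); save(d,"w2",(150,150,470,390),2.4)
E
```

```text
t: 4.55
tcp_pos: [0.5247, -0.0017, 0.0866]
eef_rot: [-0.662, 0.749, 0.0, -0.0]
force: [-2.5, 0.4, 5.8]
width: 0.115
```

View pics/w2.png

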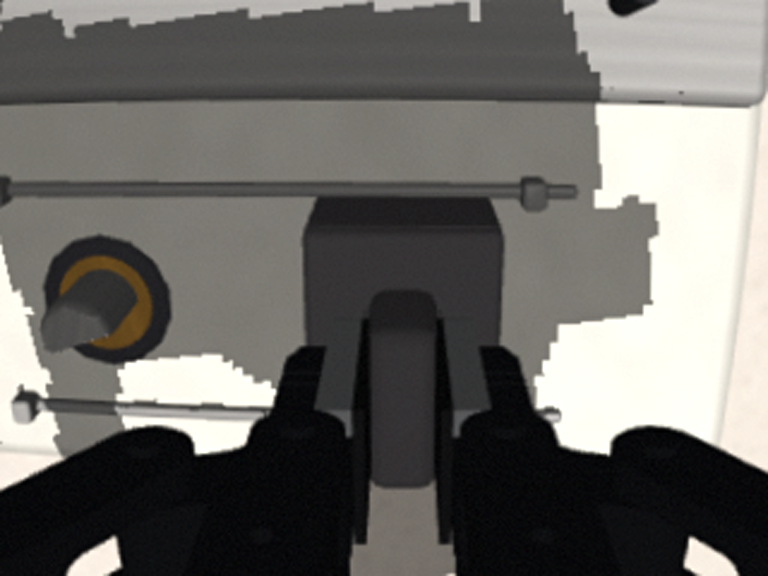

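The shutter is moving with the gripper, and the shaft shows at (90,310) in the enlarged picture. I'll keep going to the end stop.

```bash
python3 -m inch '2 0 0 0 0; 4 0 0 0 0; 5 0 0 0 0; 6 0 0 0 0;6 0 0 0 0'
```

```text
t: 5.1
tcp_pos: [0.5242, -0.0058, 0.0867]
eef_rot: [-0.662, 0.75, 0.001, 0.001]
force: [-2.2, 7.0, 6.0]
width: 0.122
```

```bash
python3 -m inch '1 0 0 0 0; 2 0 0 0 0; 2 0 0 0 0'; python3 -m inch '1 0 0 0 0; 2 0 0 0 0; 2 0 0 0 0'
```

```text
t: 5.4
tcp_pos: [0.5241, -0.006, 0.0867]
eef_rot: [-0.662, 0.75, 0.002, 0.002]
force: [-1.2, 11.8, 6.4]
width: 0.119
t: 5.7
tcp_pos: [0.5241, -0.0062, 0.0867]
eef_rot: [-0.661, 0.75, 0.003, 0.004]
force: [0.8, 18.2, 5.8]
width: 0.122
```

```bash
python3 -m inch '-4 0 0 0 0; -5 0 0 0 0.4; -5 0 0 0 0.5; -5 0 0 0 0.5; -5 0 0 0 0.5; -5 0 -40 0 0.5; -20 0 -80 0 1; -40 0 -110 0 1; -60 0 -110 0 1; -76 10 -110 0 1; -76 10 -110 0 1; -76 10 -110 0 1; -76 10 -110 0 1'; python3 - <<'E'
from h import *
d=get("wrist"); save(d,"w3",None,1.2); save(d,"w3z",(220,150,420,300),4)
d=get("top"); save(d,"t3",(240,140,360,265),4.7)
p=telemetry.observe()["tcp_pos"];print(p,yaw())
E
```

```text
t: 7.0
tcp_pos: [0.5232, 0.0648, 0.1959]
eef_rot: [-0.662, 0.749, -0.0, -0.0]
force: [-0.5, -0.7, 0.2]
width: 1.0
[0.52327017 0.06476342 0.19596948] -1.6940112472866795
```

View pics/w3.png

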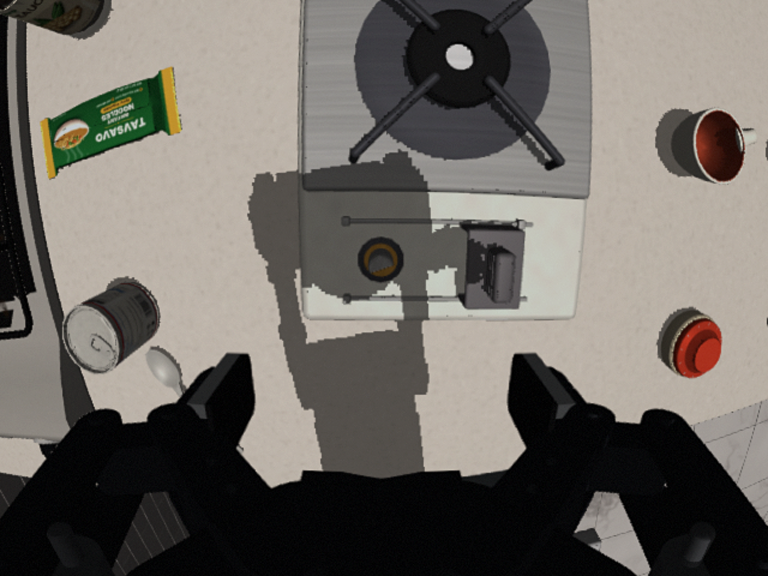

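View pics/w3z.png

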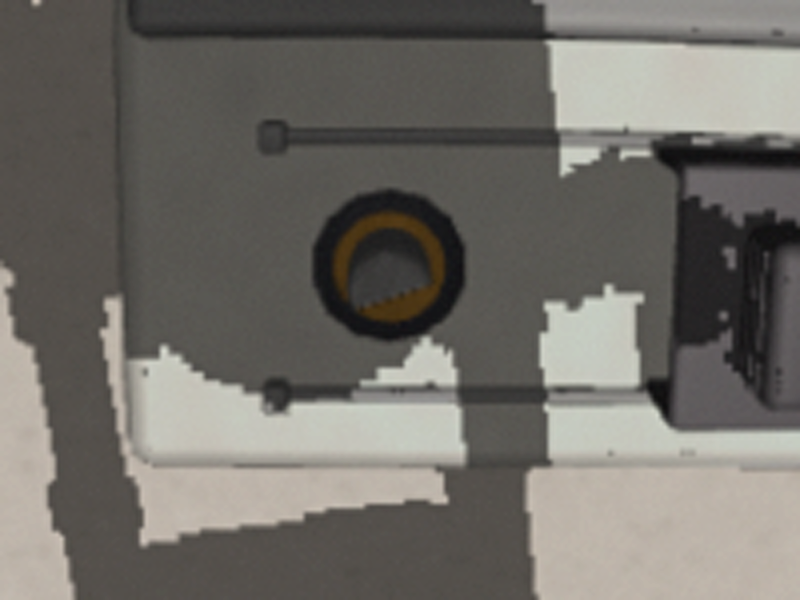

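View pics/t3.png

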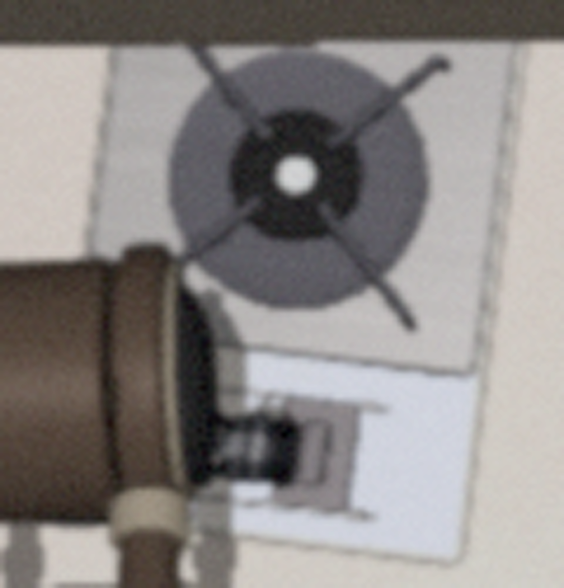

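```bash
python3 - <<'E'
from h import *
d=get("wrist"); C=-d["R"].T@d["t"]; print("cam",C, "axis",d["R"][2])
f=lambda u,v,z:cast(d,220+u/4,150+v/4,z)
a=f(357,306,.072);b=f(430,284,.072);e=b-a
print("flat",a,b,np.linalg.norm(e),"facing",np.arctan2(-e[0],e[1])," => shaft x yaw",np.arctan2(e[0],-e[1]))
r=f(389,265,.052);print("ring",r)
p=telemetry.observe()["tcp_pos"]; t=f(391,267,.060);
print("shaft below cam:",totool(np.array([r[0],r[1],0])-np.array([C[0],C[1],0])))
E
```

```text
cam [0.58876205 0.05712164 0.33918119] axis [-0.25935224  0.03252504 -0.96523496]
flat [0.52824752 0.07068652 0.072     ] [0.53071395 0.0568383  0.072     ] 0.014066152180988016 facing -2.9653363100851404  => shaft x yaw 0.17625634350465277
ring [0.5311638  0.06438429 0.052     ]
shaft below cam: [-1.29635639e-01  5.80541722e+01  2.40066134e-02]
```

```bash
python3 -m inch '0 0 35 0 1; 0 0 70 0 1; 0 0 70 0 1;0 0 70 0 1'; python3 - <<'E'
from h import *
d=get("wrist"); save(d,"w4z",(240,160,400,280),5)
import pickle; pickle.dump(d,open("w4.pkl","wb"))
print(telemetry.observe()["tcp_pos"])
E
```

```text
t: 7.55
tcp_pos: [0.5228, 0.0652, 0.1259]
eef_rot: [-0.662, 0.749, 0.001, -0.001]
force: [0.8, -0.1, -0.6]
width: 1.003
[0.52414702 0.06533127 0.12725496]
```

View pics/w4z.png

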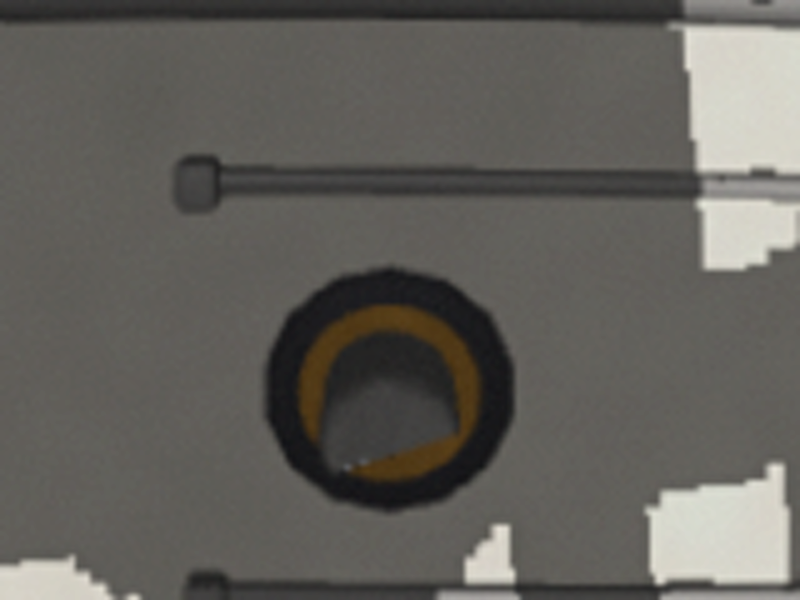

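```bash
python3 - <<'E'
from h import *
import pickle; d=pickle.load(open("w4.pkl","rb"))
f=lambda u,v,z:cast(d,240+u/5,160+v/5,z)
for z in (.070,.072):
    a=f(333,472,z);b=f(459,431,z);e=b-a; y=np.arctan2(e[0],-e[1])
    m=(a+b)/2; xa=np.array([np.cos(y),np.sin(y),0])
    print("len",np.linalg.norm(e),"yaw",y,"axis",m+.002*xa)
for z in (.050,.052): print("ring",f(390,388,z),np.linalg.norm(f(266,388,z)-f(514,388,z)))
for z in (.050,.052): print(f(197,184,.055))
E
```

```text
len 0.014883939828680248 yaw 0.20468627112169693 axis [0.53077567 0.06434999 0.07      ]
len 0.014734362937273144 yaw 0.20468627112170107 axis [0.53137509 0.06428594 0.072     ]
ring [0.5309448  0.06430372 0.05      ] 0.030278680280865996
ring [0.53147005 0.06424223 0.052     ] 0.03000218019509212
[0.5594476  0.08346811 0.055     ]
[0.5594476  0.08346811 0.055     ]
```

```bash
python3 - <<'E'
from h import *
p=telemetry.observe()["tcp_pos"]
print(p,totool(np.array([.4127,-.367,.16])-p), yaw()-(-1.155))
E
```

```text
[0.52414702 0.06533127 0.12725496] [442.71243941  57.67680354 -32.89504138] -0.5384412620194929
```

```bash
python3 -m inch '0 0 -40 0 1; 20 2 -75 0 1; 60 8 -75 -0.05 1; 105 14 -75 -0.11 1; 150 20 -75 -0.17 1; 195 26 -75 -0.23 1; 240 32 -75 -0.29 1; 285 38 -75 -0.35 1; 330 44 -75 -0.41 1; 375 50 -75 -0.47 1; 415 55 -75 -0.54 1; 443 58 -55 -0.54 1; 443 58 -33 -0.54 1;443 58 -33 -0.54 1;443 58 -33 -0.54 1;443 58 -33 -0.54 1'; python3 - <<'E'
from h import *
d=get("wrist"); save(d,"w5",None,1.2); save(d,"w5z",(240,160,400,280),5)
import pickle; pickle.dump(d,open("w5.pkl","wb"))
print(telemetry.observe()["tcp_pos"],yaw())
E
```

```text
t: 9.2
tcp_pos: [0.4129, -0.3675, 0.1615]
eef_rot: [0.839, -0.545, 0.002, 0.0]
force: [0.2, 0.1, -0.2]
width: 1.001
[ 0.412902   -0.36746712  0.16139518] -1.1519211873468893
```

View pics/w5.png

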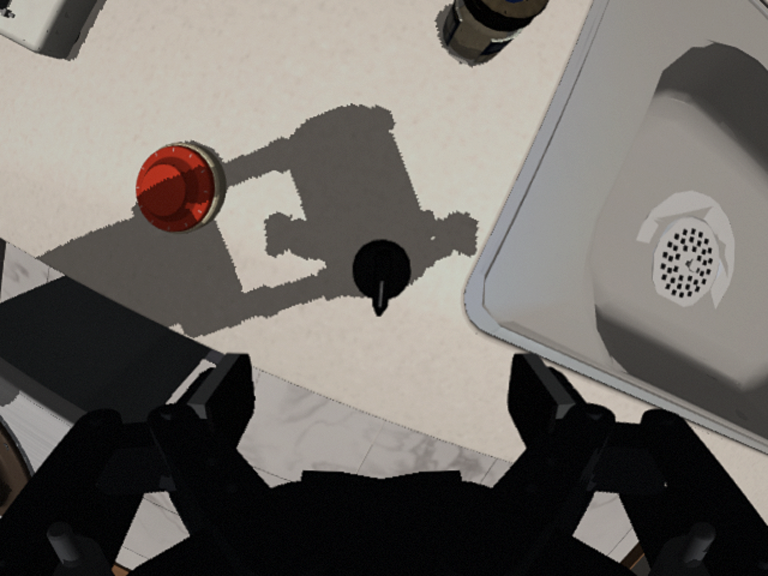

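View pics/w5z.png

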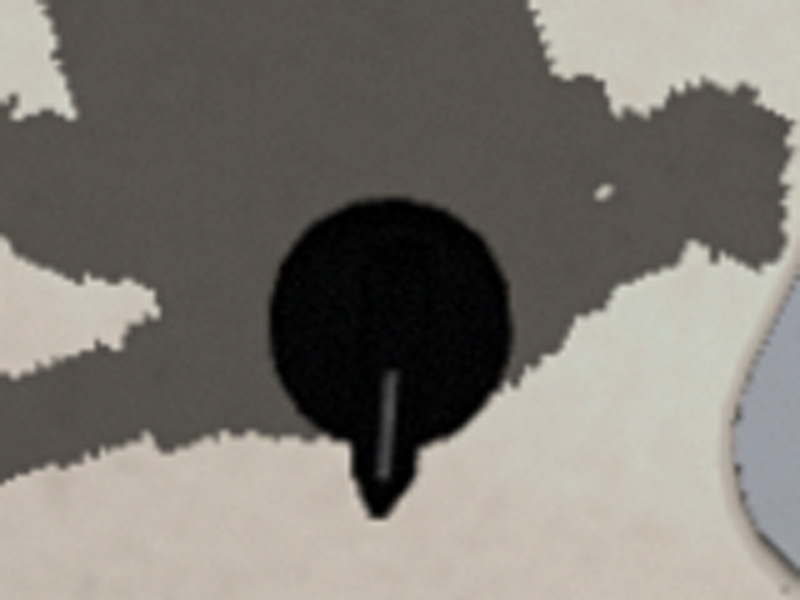

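```bash
python3 - <<'E'
from h import *
import pickle; d=pickle.load(open("w5.pkl","rb"))
f=lambda u,v,z:cast(d,240+u/5,160+v/5,z)
for z in (.005,.0195): print("skirt",f(390.5,322,z),np.linalg.norm(f(270,322,z)-f(511,322,z)),np.linalg.norm(f(390,198,z)-f(390,447,z)))
c=f(390.5,322,.0195); n=f(378,517,.023); e=n-c;print("nose",n,np.linalg.norm(e[:2]),"knob yaw",np.arctan2(-e[1],-e[0]))
for z in (.040,.043): 
  a=f(394,370,z);b=f(383,478,z);e=b-a;print(a,b,np.linalg.norm(e),np.arctan2(-e[1],-e[0]))
  l=-e/np.linalg.norm(e); r=c-a; print("lateral offset of centre from line",r[1]*l[0]-r[0]*l[1])
E
```

```text
skirt [ 0.41226945 -0.36848478  0.005     ] 0.03987848909423503 0.04224582549278182
skirt [ 0.41519505 -0.36710628  0.0195    ] 0.037949635773830044 0.040202468218577016
nose [ 0.38594574 -0.37792502  0.023     ] 0.031186010993255905 knob yaw 0.35427423809399533
[ 0.41294131 -0.36856512  0.04      ] [ 0.39710206 -0.37383013  0.04      ] 0.016691380599559873 0.3209127988902842
lateral offset of centre from line 0.000673450479114354
[ 0.413619  -0.3682413  0.043    ] [ 0.39795921 -0.37344666  0.043     ] 0.016502266957854495 0.3209127988902833
lateral offset of centre from line 0.0005799338809565418
```

```bash
python3 - <<'E'
from h import *
p=telemetry.observe()["tcp_pos"]
print(totool(np.array([.4127,-.3682,.0235])-p), yaw()+1.24)
E
```

```text
[1.29659393e-01 6.56222242e-01 1.37895651e+02] 0.08807881265311068
```

```bash
python3 -m inch '0 0.5 40 0.088 1; 0 0.5 80 0.088 1; 0 0.5 110 0.088 1; 0 0.5 130 0.088 1; 0 0.5 138 0.088 1; 0 0.5 138 0.088 1; 0 0.5 138 0.088 1; 0 0.5 138 0.088 0; 0 0.5 138 0.088 0; 0 0.5 138 0.088 0; 0 0.5 138 0.088 0; 0 0.5 138 0.088 0; 0 0.5 138 0.088 0; 0 0.5 138 0.088 0; 0 0.5 138 0.088 0'; python3 - <<'E'
from h import *
d=get("wrist"); save(d,"w6",(200,160,440,400),2.5)
print(telemetry.observe()["tcp_pos"],yaw())
E
```

```text
t: 10.75
tcp_pos: [0.4114, -0.3675, 0.0215]
eef_rot: [0.814, -0.581, 0.0, 0.0]
force: [-0.4, -0.1, 1.2]
width: 0.099
[ 0.41138364 -0.36752449  0.02152074] -1.2409743687069463
```

View pics/w6.png

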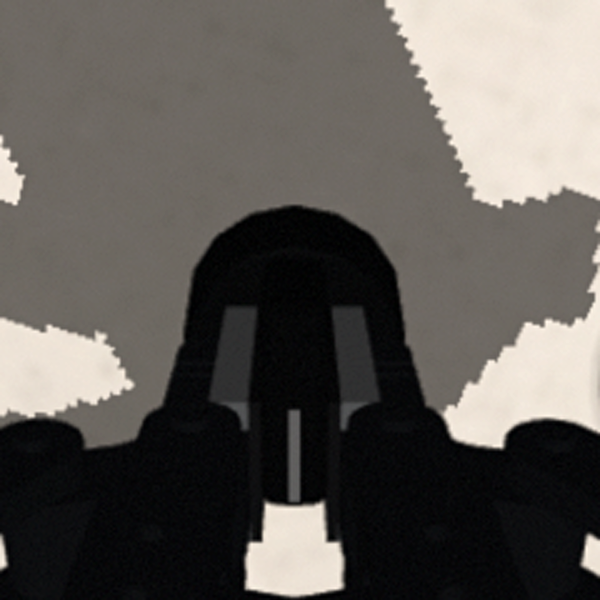

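```bash
python3 - <<'E'
from h import *
d=get("wrist"); s=telemetry.observe();p=s["tcp_pos"]
for z in (0,.005,.0195): print(z,totool(cast(d,200+297/2.5,160+207/2.5,z)-p))
# bar nose end of top / line end
print(totool(cast(d,200+293/2.5,160+409/2.5,.043)-p),totool(cast(d,200+293/2.5,160+500/2.5,.043)-p))
print(totool(np.array([.5312,.0643,.130])-p), yaw()-(.20-np.pi/2))
E
```

```text
0 [  0.16070955 -20.39169216  21.50983051]
0.005 [  0.14371807 -21.77685433  16.51004646]
0.0195 [  0.09444277 -25.79382463   2.01067274]
[ -0.54372665  -1.46403591 -21.4936238 ] [ -0.55159895  14.70246586 -21.49626011]
[-369.66786763 -253.25747342 -108.64449877] 0.12986372864371054
```

```bash
python3 -m inch '0 0 -30 0 0; 0 0 -70 0 0; 0 0 -110 0 0; -20 -14 -145 0 0; -50 -35 -158 0 0; -83 -57 -158 0.02 0; -116 -80 -158 0.04 0; -149 -102 -158 0.06 0; -182 -125 -158 0.08 0; -215 -148 -158 0.1 0; -248 -170 -158 0.12 0; -281 -193 -158 0.13 0; -314 -216 -158 0.13 0; -344 -236 -158 0.13 0; -362 -248 -150 0.13 0; -370 -253 -135 0.13 0;-370 -253 -115 0.13 0;-370 -253 -105 0.13 0;-370 -253 -105 0.13 0;-370 -253 -105 0.13 0'; python3 - <<'E'
from h import *
d=get("wrist"); save(d,"w7",(180,120,460,400),2.1)
s=telemetry.observe();p=s["tcp_pos"]
print(p,yaw(),yaw()-(.20-np.pi/2),totool(np.array([.5307,.0643,.0945])-p),s["force"],s["width"])
E
```

```text
t: 12.85
tcp_pos: [0.5304, 0.064, 0.1259]
eef_rot: [0.774, -0.633, -0.0, 0.0]
force: [0.9, -0.8, -0.1]
width: 0.102
[0.53104033 0.06405694 0.12658725] -1.3720511654995593 -0.0012548387046626974 [-0.31187954  0.30175262 32.08703622] [-0.50688994 -0.03358414 -0.80874096] 0.10427207199777071
```

View pics/w7.png

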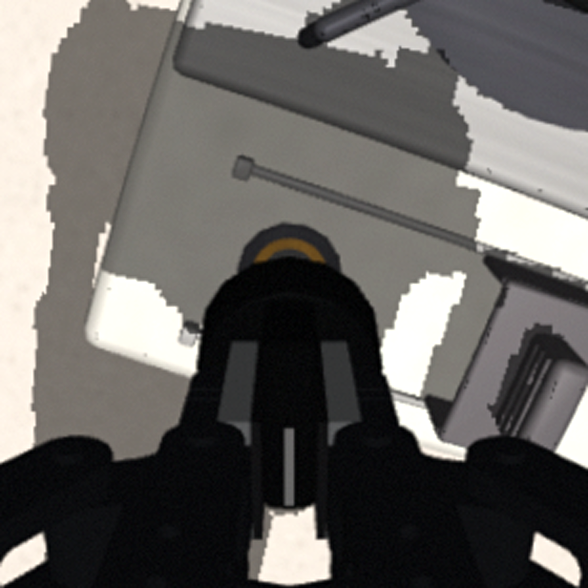

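```bash
python3 -m inch '0 0 15 0 0; 0 0 25 0 0; 0 0 31 0 0; 0 0 34 0 0; 0 0 36 0 0; 0 0 36 0 0; 0 0 36 0 0'
```

```text
t: 13.6
tcp_pos: [0.531, 0.0648, 0.0906]
eef_rot: [0.774, -0.633, 0.0, -0.0]
force: [-0.1, 0.6, -0.8]
width: 0.103
```

```bash
python3 -m inch '0 0 2 0 0; 0 0 4 0 0; 0 0 4 0 0; 0 0 4 0 0'; python3 -m inch '0 0 2 0 0; 0 0 4 0 0; 0 0 4 0 0; 0 0 4 0 0'
```

```text
t: 14.0
tcp_pos: [0.5308, 0.0648, 0.0862]
eef_rot: [0.774, -0.633, 0.0, -0.0]
force: [-0.4, -0.5, -0.8]
width: 0.103
t: 14.4
tcp_pos: [0.5307, 0.0647, 0.0821]
eef_rot: [0.774, -0.633, -0.0, -0.0]
force: [-0.6, -0.6, -0.3]
width: 0.101
```

```bash
python3 -m inch '0 0 2 0 0; 0 0 3 0 0; 0 0 4 0 0; 0 0 4 0 0'; python3 -m inch '0 0 1 0 0; 0 0 2 0 0; 0 0 3 0 0; 0 0 3 0 0';python3 -m inch '0 0 1 0 0; 0 0 2 0 0; 0 0 2 0 0; 0 0 2 0 0'
```

```text
t: 14.8
tcp_pos: [0.5308, 0.0648, 0.0785]
eef_rot: [0.774, -0.633, 0.0, -0.0]
force: [-0.1, -0.8, 1.2]
width: 0.098
t: 15.2
tcp_pos: [0.5309, 0.0648, 0.0757]
eef_rot: [0.774, -0.633, 0.0, -0.0]
force: [-2.5, -0.2, 5.0]
width: 0.102
t: 15.6
tcp_pos: [0.5309, 0.0648, 0.0741]
eef_rot: [0.774, -0.633, 0.0, -0.0]
force: [-2.4, 0.3, 7.6]
width: 0.102
```

Contact came at TCP z ≈ 78.5 mm, as predicted for fully seated, and the force now follows the spring. I'll press on to the bottom stop.

```bash
python3 -m inch '0 0 1 0 0; 0 0 1 0 0; 0 0 1 0 0';python3 -m inch '0 0 1 0 0; 0 0 1 0 0; 0 0 1 0 0'; python3 -m inch '0 0 1 0 0; 0 0 1 0 0; 0 0 1 0 0'
```

```text
t: 15.9
tcp_pos: [0.5309, 0.0648, 0.0733]
eef_rot: [0.774, -0.633, 0.0, -0.0]
force: [-3.2, -0.1, 8.9]
width: 0.104
t: 16.2
tcp_pos: [0.531, 0.0647, 0.0732]
eef_rot: [0.774, -0.633, -0.0, 0.0]
force: [-5.7, -1.2, 13.6]
width: 0.101
t: 16.5
tcp_pos: [0.5311, 0.0648, 0.0731]
eef_rot: [0.774, -0.633, -0.0, 0.0]
force: [-7.6, -0.6, 20.8]
width: 0.103
```

```bash
python3 - <<'E'
from h import *
for n in("wrist","scene","top"):
    d=get(n); save(d,"f_"+n,None if n=="wrist" else ((200,170,360,300) if n=="scene" else None),1.2 if n!="scene" else 4.5)
s=telemetry.observe();print(s["tcp_pos"],s["force"],s["width"],s["t"],yaw())
E
```

```text
[0.53108214 0.06475424 0.07311958] [-6.83267969 -0.14621003 19.9405985 ] 0.09973071592424318 16.65 -1.370847376760102
```

View pics/f_wrist.png

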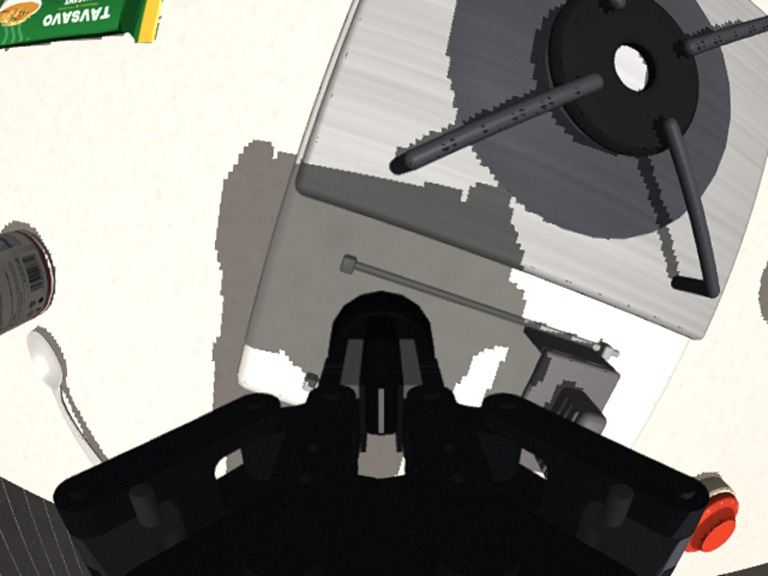

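View pics/f_scene.png

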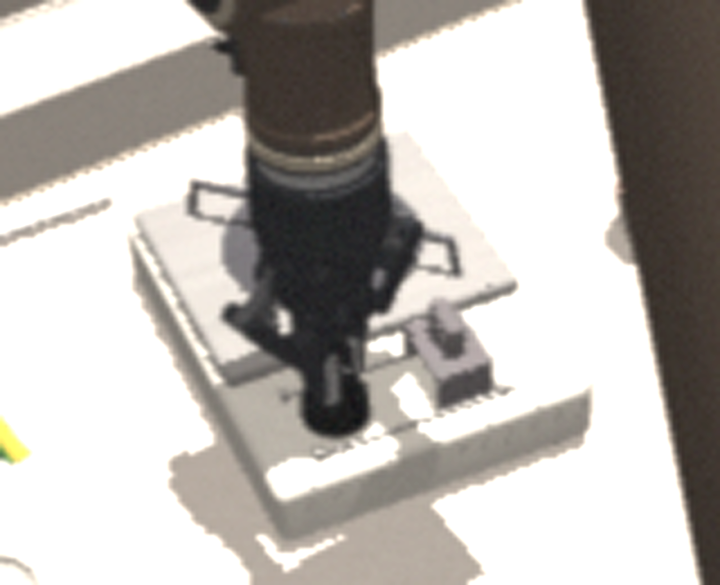

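View pics/f_top.png

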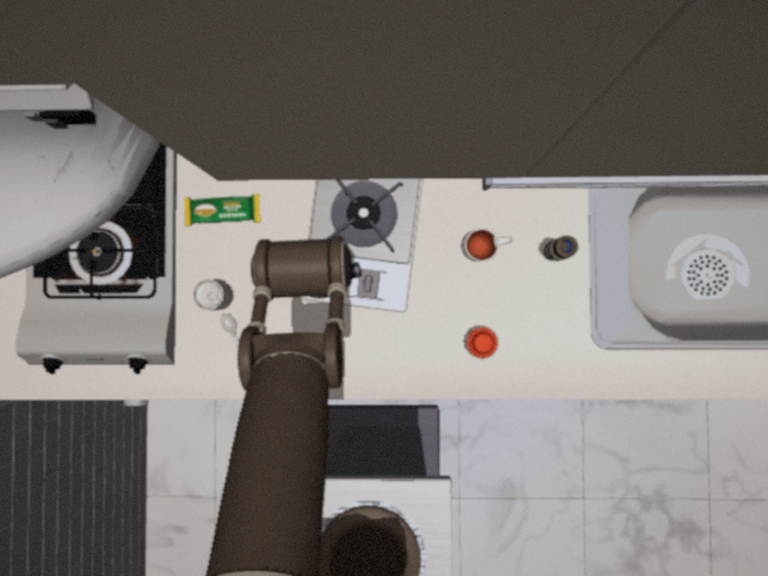

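```bash
python3 -c "
from plant import job_done,telemetry
print(job_done()); s=telemetry.observe(); print(s['t'],s['tcp_pos'],s['force'])"
```

```text
the job is handed in; nothing more can be done
None
the job is handed in; nothing more can be done
```

I slid the shutter to its end stop, pushed the knob onto the shaft and pressed both to the bottom. I handed the job in at about 16.7 s with the knob still held down. The hand-in gives no verdict.

- **Shutter:** It moved about 67 mm by grip. The push force then rose to 18 N with no more movement, which marks the end stop. The starting offset of about 4 mm read from the top view brings the total to about 71 mm, against the stop at 70 mm.
- **Knob fit:** I turned the knob to 0.20 rad, the direction of the shaft's flat from a close wrist picture (an earlier, farther picture gave 0.18). It went on with no resistance, and contact came at a tool height of 78.5 mm, exactly where a fully seated knob should stop.
- **Pressing:** The force grew with the spring from about 4 to 9 N over 5 mm. It then rose to about 20 N with no further travel, so the shaft is at its bottom stop.
- **Other things:** The last pictures show the tin, packet, mug, spice jar and timer standing where they were. The arm partly covers the teaspoon in the top view, but it too appears unmoved.

**Disagreements:** The top camera and the wrist camera differed by up to 4 mm. I used the wrist camera because it agreed with where the fingers closed on the shutter grip. A sideways force of about 7 N remained on the wrist during the final press. I left it because the knob had not shifted.

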